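Tip the mounted specimens into the blue tub

ROBOT

A 7-joint arm with a two-finger parallel gripper is mounted at the origin on the work surface. World frame = base frame: x ahead of the robot, y to its left, z up, the work surface at z = 0. Lengths are in m, angles in degrees, forces in N, time in s.
With the tool pointing down it reaches from about 0.4 to 0.875 m from the base axis. Payload 19.3 kg.
Tool frame: the origin (TCP) lies on the centre line of the jaws, within the pads' length; the fingertips stand 11 mm ahead of it and the grasp point (between the pads) lies 8 mm behind it (tip_reach is the distance from the TCP to the fingertips, in m); z points along the fingers, y is the line along which they close (so a half turn about z gives the same grasp; the last joint's range is limited). The gripper opens to 85 mm and grips with 20 to 120 N. Pads are 22 mm wide; open, the fingers measure 114 mm over their backs; the gripper's body (76 mm by 85 mm) begins 54 mm behind the grasp point. The pads swing forward as they close: fully open they stand 13 mm farther back than shut.
Start: joints at [-71.058, 29.874, -2.08, 91.645, 1.215, 58.505, -6.463], TCP at [0.244, 0.575, 0.242] pointing down, gripper open.
Joint ranges: [-166.77, 166.77], [-17.47, 122.26], [-85.68, 81.53], [9.62, 139.38], [-72.42, 252.41], [9.2, 110.78], [-144.41, 144.41]. Speed limits (degrees/s): [108.29, 108.29, 136.94, 136.94, 172.46, 172.46, 172.46].

INTERFACE

Orientations are given as [roll, pitch, yaw] about the fixed x, y, z axes, in that order (R = Rz(yaw) Ry(pitch) Rx(roll)).
In Python, from cell import * gives the robot as it stands.
- The arm moves only by the tool move_arm, never from a script. Its argument "steps" is text: rows parted by semicolons, each of 7 numbers parted by spaces: the shift along the tool's x, y, z each as a share of 0.2 m, from -1 to 1, then the turn, a rotation vector about the tool's x, y, z each as a share of pi rad, from -1 to 1, then the closure, from -1 (fully open) to 1 (shut). In form: tx ty tz ax ay az gripper; .... A call has 1 to 12 rows; each row shifts and turns the commanded pose from where the row before left it, along the tool's axes as they then stand; what a row does not reach is not made up. A row lasts 1/8 s, in which the tool goes at most 62.5 mm and 10.7 degrees, less where a joint would pass 70% of its speed; a pose out of reach is approached as far as the arm can. A call with a number of a shift or a turn outside -1 to 1 is refused whole. A call with a gripper value outside its range is refused whole. The fingers move at their own pace and stop on an object; "newtons" is the grip in N (left out, the last holds). Time passes only in rows, so rows that do not move let the fingers close. It gives the time, the measured TCP pose, the force, the opening and the grip force at its end, in the units of the state.
- read_state(): the state, without advancing time (a new reading comes with each control period).
- grab_frame(name): name is "side" or "top"; returns the picture (384x512x3 uint8, blue, green, red); there is no depth.
- camera_params(name): a dict with "fx", "fy", "cx", "cy" (pixels), "R" (3x3) and "t" (3): a world point X has camera coordinates R X + t. Camera axes: x right, y down, z forward; pixel columns grow to the right and rows downward; lengths in m; the calibration is good to about 2 mm. A picture is of the moment at which its call begins. camera_params takes no time and is no camera call.
- finish_job(): hands the job in; it is judged then, once.
Trained networks look in the newest picture that a camera, given by its name, has taken for a name from the list of things; names that differ only in an ending like _2 or _b are one class to them, and where a whole thing is asked for, a point or a joint stands for the part that bears it (a point fixed in the world has none). Each returns a list of dicts, best first, with "score" (0 to 1); they miss things now and then, are a little off and sometimes report something else, mostly with a low value. They report only what shows in the picture. A call takes as long as a camera call. They do not tell look-alikes from the thing itself.
- recognise(camera, name): "xyz" ([x, y, z] in m, in the coordinates of the camera as it stood for that picture, good to about 4 mm: the middle of the surface that is visible of it).
- cut_out(camera, name): "region" (384x512 bool, what is visible of it).
The state is a dict: "clock": time; "q": joint angles; "qd": joint speeds; "joint_efforts": joint torques, N m; "tcp_pos": TCP position; "tool_rot": TCP orientation; "force": force on the tool from outside, world axes, zero at the start; "wrist_torque": the same for the moment, N m; "opening": opening from 0.0 (shut) to 1.0 (fully open); "gripper_force": force on a finger pad.
Only numpy, scipy, OpenCV 4.12 (cv2) and the standard library are available. Lean on these libraries where they do the work, as an engineer would, in place of code of your own. Each camera call takes 0.05 s, during which the arm holds its last target. There are 200 camera calls.

TASK

Pick up the steel specimen tray by its orange grip, carry it over the blue tub and tip it so that both pucks slide off its open end into the tub, without touching the pucks with the fingers. Then set the empty tray down flat on the bench again (do not drop it) and let go; leave both tubs and both bottles standing where they are.

Things in the scene. Friction and masses are not known exactly. Their poses are not given: they have to be found in the camera images.
- tray: Polished steel scoop tray with the two pucks on it, 240 g. Floor 160 mm (x) by 110 mm (y), 3 mm thick; 3 mm walls, 17 mm high over the underside, on both long sides and at the back (x = +80 mm); front end (x = -80 mm) open, no rim. Origin: centre of the underside, z up. Starts flat on the bench, open end roughly towards the robot.
- tray_grip (a point): Centre of the tray's orange grip, an upright plate behind the back wall: 14 mm thick along the tray's x, 50 mm wide along y, from the underside up to 60 mm above it. This point is at (87, 0, 43) mm in the tray's frame, same axes: pinch here from above, fingers closing along the tray's x.
- tray_lip (a point): Middle of the tray's open front edge, on the upper face of the floor: (-80, 0, 3) mm in the tray's frame. Same axes as the tray.
- blue_tub: Blue round open plastic tub, the right one to fill. 65 mm high, outside diameter 120 mm at the foot and 140 mm at the rim, wall and floor 4 mm. Loose, 350 g. Origin: centre of its underside. It may be on the robot's left or right; an equal white tub is on the other side.
- red_puck: Red resin puck (mounted specimen), diameter 28 mm, 18 mm high, about 30 g, lying loose on the tray at least 60 mm clear in front of the orange grip. Origin: centre of its underside, z along its axis. Pucks start to slide at 18 to 26 degrees of tray tilt and leave freely at 40 to 45.
- black_puck: Black resin puck, as the red one.
- white_tub: White round tub, same shape as the blue one. The wrong one: leave it alone. Origin: centre of its underside.
- wash_bottle: Wash bottle, whitish with yellow cap and bent spout, 145 mm high, 56 mm in diameter, 250 g; origin: centre of its underside. Not part of the job.
- brown_bottle: Dark brown bottle with white cap and paper label, 115 mm high, 54 mm in diameter, 250 g; origin: centre of its underside. Not part of the job.
Not all that is in view belongs to the job. Of the things that look like the blue_tub, take the one that is farthest from the robot's base at the start.

How it is judged:
By the outcome, as a careful person would: the job done as asked, in the order asked, and still so for the second after the job is handed in, with the robot touching nothing.
It also fails if it takes over 48 s, if anything falls off the work surface, if the arm or the gripper's body presses on something with over 40 N, if the wrist force passes 120 N, or if a joint passes its speed limit or range.

## Working session

There is one attempt and no reset: what is moved stays moved. The work goes in short steps, Python scripts to look and compute and a tool call to move; the robot and the scene stay as the last step left them, time stands still between calls to the robot, and variables do not carry over. Pictures are saved under pics/ and viewed, at most 13 in all, crops included, and the job is handed in when it is done.

Besides the shell and the picture viewer there is one more tool, called after "Call:" as name(argument=value, ...), one argument or row to a line, values as JSON. move_arm: Moves the arm, as the interface text tells. Its arguments: {"type":"object","properties":{"steps":{"type":"string"},"newtons":{"type":"number"}},"required":["steps"]}

```bash
mkdir -p pics; ls; cat > h.py <<'E'
from cell import *
import numpy as np, cv2
def world(cam,p):
    c=camera_params(cam); return np.array(c["R"]).T@(np.array(p)-np.array(c["t"]))
def ray(cam,u,v,z):
    c=camera_params(cam);R=np.array(c["R"]);t=np.array(c["t"])
    o=-R.T@t; d=R.T@np.array([(u-c["cx"])/c["fx"],(v-c["cy"])/c["fy"],1]); return o+d*(z-o[2])/d[2]
def proj(cam,X):
    c=camera_params(cam);p=np.array(c["R"])@np.array(X)+np.array(c["t"]); return p[0]/p[2]*c["fx"]+c["cx"],p[1]/p[2]*c["fy"]+c["cy"]
E
python3 - <<'E'
from h import *
a=grab_frame("top");b=grab_frame("side")
cv2.imwrite("pics/top1.png",cv2.resize(a,(800,600),interpolation=cv2.INTER_CUBIC));cv2.imwrite("pics/side1.png",cv2.resize(b,(800,600),interpolation=cv2.INTER_CUBIC))
for n in ["tray","tray_grip","tray_lip","blue_tub","white_tub","red_puck","black_puck","wash_bottle","brown_bottle"]:
  for c in ["top","side"]:
    for d in recognise(c,n)[:3]: print(n,c,round(d["score"],2),world(c,d["xyz"]).round(3))
print(read_state())
E
```

```text
pics
tray top 0.61 [ 0.54  -0.038 -0.001]
tray side 0.86 [ 0.546 -0.043  0.006]
tray_grip side 0.77 [ 0.545 -0.041  0.001]
tray_grip side 0.65 [0.73  0.148 0.073]
tray_grip side 0.34 [ 0.526 -0.016  0.021]
tray_lip top 0.83 [ 0.543 -0.039  0.006]
tray_lip side 0.66 [ 0.548 -0.045  0.   ]
blue_tub top 0.82 [0.344 0.101 0.006]
blue_tub top 0.8 [ 0.283  0.307 -0.   ]
blue_tub top 0.69 [0.466 0.284 0.006]
blue_tub side 0.91 [0.46  0.301 0.034]
blue_tub side 0.87 [0.347 0.122 0.028]
blue_tub side 0.83 [0.281 0.317 0.031]
white_tub top 0.61 [ 0.472 -0.286  0.006]
white_tub side 0.72 [ 0.464 -0.256  0.005]
white_tub side 0.26 [0.728 0.146 0.076]
black_puck top 0.71 [ 0.54  -0.041 -0.   ]
black_puck top 0.43 [ 0.498 -0.068  0.02 ]
wash_bottle top 0.7 [0.721 0.157 0.082]
wash_bottle side 0.76 [0.73  0.148 0.075]
brown_bottle top 0.77 [ 0.709 -0.204  0.077]
brown_bottle top 0.74 [0.723 0.154 0.085]
brown_bottle top 0.27 [ 0.531 -0.012  0.027]
brown_bottle side 0.59 [ 0.715 -0.217  0.075]
{'clock': 1.0, 'q': array([-71.05858146,  29.87349168,  -2.07826034,  91.64433624,
         1.21522646,  58.50402271,  -6.46295993]), 'qd': array([ 0.05366847,  0.01296662,  0.01257377, -0.00011977, -0.02802492,
       -0.02051553,  0.04413066]), 'joint_efforts': array([-9.59212557e-04, -9.26848340e+01,  1.97784573e+00, -3.70241117e+01,
        1.81036413e-02,  2.00869079e-03, -3.16383284e-05]), 'tcp_pos': array([0.24388021, 0.57545395, 0.24229848]), 'tool_rot': array([1.79999709e+02, 1.16776637e-03, 1.57032881e+02]), 'force': array([0.68724081, 0.25093473, 0.20066903]), 'wrist_torque': array([ 0.05158814, -0.03570913,  0.00180055]), 'gripper_force': 0.0, 'opening': 0.998659178996582}
```

View pics/top1.png

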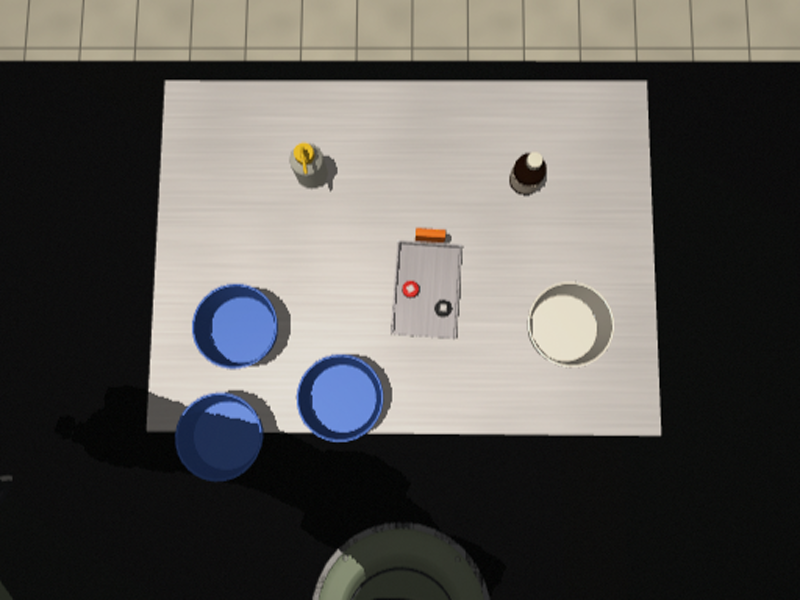

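View pics/side1.png

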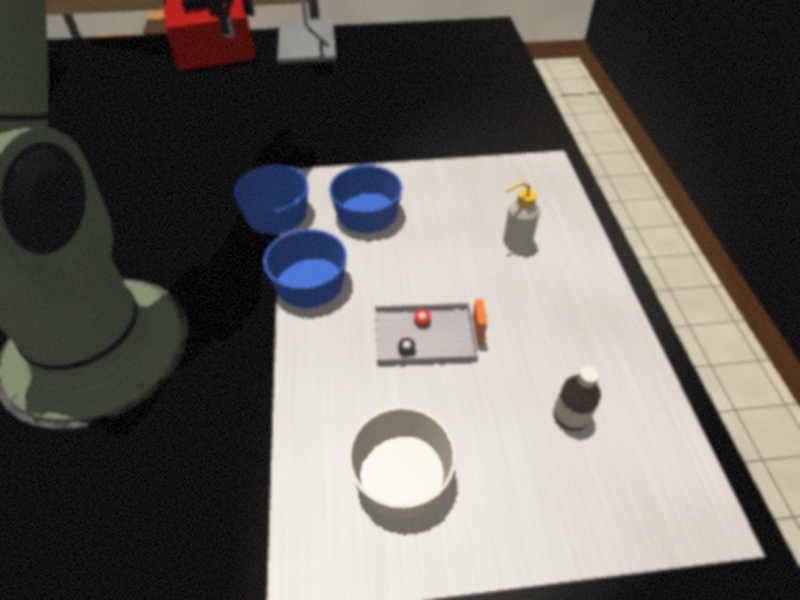

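The top view shows the tray at (428,290), with the orange grip at (431,235) at its far end. There are three blue tubs at (236,326), (340,397) and (219,436). The farthest from the base is the one at (236,326), about (0.466, 0.29) m. The white tub is on the right at (570,325), and the bottles are well behind.

```bash
python3 - <<'E'
from h import *
for cam,z in (("top",.06),("side",.04)):
    im=grab_frame(cam);hsv=cv2.cvtColor(im,cv2.COLOR_BGR2HSV)
    m=cv2.inRange(hsv,(6,170,120),(18,255,255))
    n,l,s,c=cv2.connectedComponentsWithStats(m)
    for i in range(1,n):
        if s[i,4]>15: print(cam,s[i],ray(cam,*c[i],z).round(4))
# tray corners from top picture (800 px -> 512)
k=.64
C=[ray("top",u*k,v*k,.017) for u,v in((399,243),(462,247),(393,333),(458,337))]
for p in C:print(p.round(3))
print("yaw",[np.degrees(np.arctan2(*(a-b)[:2][::-1])).round(1) for a,b in((C[0],C[2]),(C[1],C[3]))], np.linalg.norm(C[0]-C[1]))
for n in["tray_grip"]:
  for d in recognise("top",n)[:2]:print(n,d["score"],world("top",d["xyz"]))
im=grab_frame("top");hsv=cv2.cvtColor(im,cv2.COLOR_BGR2HSV)
m=cv2.inRange(hsv,(100,120,40),(125,255,255));n,l,s,c=cv2.connectedComponentsWithStats(m)
for i in range(1,n):
    if s[i,4]>300:
        x,y,w,h,a=s[i];print(s[i],ray("top",x+w/2-.5,y+h/2-.5,.06).round(4),ray("top",x,y+h/2,.065)[1]-ray("top",x+w,y+h/2,.065)[1])
E
```

```text
top [266 146  19   7  96] [ 0.6162 -0.0449  0.06  ]
side [305 193   6  15  65] [ 0.6212 -0.0346  0.04  ]
[0.608 0.006 0.017]
[ 0.601 -0.101  0.017]
[0.454 0.015 0.017]
[ 0.448 -0.093  0.017]
yaw [np.float64(-3.4), np.float64(-2.8)] 0.10749378787403333
tray_grip 0.71 [ 0.53988141 -0.04040122 -0.00193371]
[ 123  182   55   53 2286] [0.461  0.2733 0.06  ] 0.13988275230356406
[ 190  227   55   56 2417] [0.3448 0.1005 0.06  ] 0.13742577800806538
[ 112  252   57   56 2477] [0.2815 0.2917 0.06  ] 0.14210500189631264
```

```bash
cat >> h.py <<'E'
from scipy.spatial.transform import Rotation as Ro, Slerp
def pose(p,yaw,tilt=0): return np.array(p,float),Ro.from_euler("xyz",[180,0,yaw],degrees=True)*Ro.from_rotvec([-np.radians(tilt),0,0])
def cur():
    s=read_state(); return np.array(s["tcp_pos"]),Ro.from_euler("xyz",s["tool_rot"],degrees=True)
def rows(way,g,start=None):
    """rows through the list of poses, from the measured pose"""
    p,R=start or cur(); out=[]
    for q,Q in way:
        d=R.inv().apply(q-p)/.2; a=(R.inv()*Q).as_rotvec()/np.pi
        r=np.round(np.r_[d,a],3); out.append(" ".join(f"{x:g}" for x in r)+f" {g}")
        p=p+R.apply(r[:3]*.2); R=R*Ro.from_rotvec(r[3:]*np.pi)
    return "; ".join(out)
def lin(b,n,a=None):
    a=a or cur(); s=Slerp([0,1],Ro.concatenate([a[1],b[1]])); return [(a[0]+(b[0]-a[0])*i/n,s(i/n)) for i in range(1,n+1)]
def pour(lip,az,tilt):
    u=np.array([np.cos(np.radians(az)),np.sin(np.radians(az)),0]);t=np.radians(tilt);z=np.array([0,0,1.])
    X=np.cos(t)*u+np.sin(t)*z; Z=np.cos(t)*z-np.sin(t)*u
    return pose(np.array(lip)+.167*X+(.040-.008)*Z,az+90,tilt)
E
python3 - <<'E'
from h import *
lip=[.482,.256,.09]
f=pour(lip,-45,0);print(f[0],pour(lip,-45,43)[0])
f=(f[0]+[0,0,.13],f[1])
w=lin(f,16);print(rows(w[:8],-.2));print(rows(w[8:],-.2,w[7]))
E
```

```text
[0.60008683 0.13791317 0.122     ] [0.55293138 0.18506862 0.22729704]
-0.156 -0.082 -0.003 -0 0 0.039 -0.2; -0.165 -0.063 -0.003 -0 0 0.039 -0.2; -0.171 -0.042 -0.003 -0 0 0.039 -0.2; -0.175 -0.021 -0.003 -0 0 0.039 -0.2; -0.176 0 -0.003 -0 0 0.038 -0.2; -0.175 0.022 -0.003 -0 0 0.039 -0.2; -0.171 0.043 -0.003 0 0 0.039 -0.2; -0.165 0.063 -0.003 0 0 0.039 -0.2
-0.155 0.083 -0.003 -0 0 0.039 -0.2; -0.145 0.102 -0.003 -0 0 0.039 -0.2; -0.13 0.118 -0.003 -0 0 0.039 -0.2; -0.116 0.134 -0.003 -0 0 0.039 -0.2; -0.098 0.146 -0.003 -0 0 0.038 -0.2; -0.08 0.157 -0.003 -0 0 0.039 -0.2; -0.06 0.166 -0.003 0 0 0.039 -0.2; -0.039 0.172 -0.003 0 0 0.039 -0.2
```

Call:
move_arm(
  steps="-0.156 -0.082 -0.003 0 0 0.039 -0.2; -0.165 -0.063 -0.003 0 0 0.039 -0.2; -0.171 -0.042 -0.003 0 0 0.039 -0.2; -0.175 -0.021 -0.003 0 0 0.039 -0.2; -0.176 0 -0.003 0 0 0.038 -0.2; -0.175 0.022 -0.003 0 0 0.039 -0.2; -0.171 0.043 -0.003 0 0 0.039 -0.2; -0.165 0.063 -0.003 0 0 0.039 -0.2",
)

```text
clock: 2.2
tcp_pos: [0.4226, 0.3558, 0.2473]
tool_rot: [180.0, -0.0, 100.8]
force: [0.6, 0.1, -0.1]
opening: 0.598
gripper_force: 0.0
```

Call:
move_arm(
  steps="-0.155 0.083 -0.003 0 0 0.039 -0.2; -0.145 0.102 -0.003 0 0 0.039 -0.2; -0.13 0.118 -0.003 0 0 0.039 -0.2; -0.116 0.134 -0.003 0 0 0.039 -0.2; -0.098 0.146 -0.003 0 0 0.038 -0.2; -0.08 0.157 -0.003 0 0 0.039 -0.2; -0.06 0.166 -0.003 0 0 0.039 -0.2; -0.039 0.172 -0.003 0 0 0.039 -0.2; 0 0 0 0 0 0 -0.2",
)

```text
clock: 3.32
tcp_pos: [0.6014, 0.1355, 0.2519]
tool_rot: [179.9, 0.0, 44.8]
force: [0.8, 0.7, 0.0]
opening: 0.6
gripper_force: 0.0
```

```bash
python3 - <<'E'
from h import *
print(read_state()["q"].round(1))
print(rows(lin(pour([.482,.256,.09],-45,43),8),-.2))
for d in recognise("side","blue_tub")[:3]: print(world("side",d["xyz"]))
E
```

```text
[-38.1  31.5  30.   93.6 -17.6  59.6 -48. ]
0 -0.043 0.015 -0.03 0 -0 -0.2; 0.001 -0.045 0.011 -0.03 0 -0 -0.2; 0 -0.046 0.007 -0.029 0 -0 -0.2; 0 -0.046 0.003 -0.03 0 -0 -0.2; 0.001 -0.046 -0.001 -0.03 0 -0.001 -0.2; 0 -0.045 -0.006 -0.03 0 0 -0.2; 0.001 -0.045 -0.01 -0.03 0.001 0 -0.2; 0 -0.044 -0.015 -0.029 -0 0 -0.2
[0.27828577 0.3164755  0.03269376]
[0.45868489 0.30168241 0.03283795]
[0.34595228 0.12311762 0.02776698]
```

Call:
move_arm(
  steps="0 -0.043 0.015 -0.03 0 0 -0.2; 0 -0.045 0.011 -0.03 0 0 -0.2; 0 -0.046 0.007 -0.03 0 0 -0.2; 0 -0.046 0.003 -0.03 0 0 -0.2; 0 -0.046 -0.001 -0.03 0 0 -0.2; 0 -0.045 -0.006 -0.03 0 0 -0.2; 0 -0.045 -0.01 -0.03 0 0 -0.2; 0 -0.044 -0.015 -0.03 0 0 -0.2; 0 0 0 0 0 0 -0.2",
)

```text
clock: 4.5
tcp_pos: [0.5496, 0.1897, 0.2258]
tool_rot: [136.7, 0.2, 45.4]
force: [-0.2, -0.1, -0.1]
opening: 0.599
gripper_force: 0.0
```

```bash
python3 - <<'E'
from h import *
print(read_state()["q"].round(1), cur()[1].as_matrix()[:,2], pour([.482,.256,.09],-45,43)[1].as_matrix()[:,2])
w=lin(pose([.6165,-.045,.15],87),10)
print(rows(w,-.2))
E
```

```text
[-85.7  44.8  58.6 114.1  11.   33.  -91.9] [ 0.486284   -0.4830584  -0.72813629] [ 0.48224567 -0.48224567 -0.7313537 ]
-0.06 0.051 0.101 0.023 0.009 -0.022 -0.2; -0.066 0.054 0.095 0.023 0.009 -0.022 -0.2; -0.073 0.056 0.089 0.023 0.008 -0.022 -0.2; -0.079 0.056 0.083 0.023 0.009 -0.022 -0.2; -0.085 0.057 0.076 0.023 0.009 -0.022 -0.2; -0.091 0.056 0.07 0.022 0.009 -0.022 -0.2; -0.096 0.055 0.064 0.023 0.009 -0.022 -0.2; -0.102 0.051 0.057 0.023 0.009 -0.022 -0.2; -0.107 0.049 0.05 0.023 0.009 -0.021 -0.2; -0.112 0.044 0.044 0.023 0.008 -0.022 -0.2
```

Call:
move_arm(
  steps="-0.06 0.051 0.101 0.023 0.009 -0.022 -0.2; -0.066 0.054 0.095 0.023 0.009 -0.022 -0.2; -0.073 0.056 0.089 0.023 0.008 -0.022 -0.2; -0.079 0.056 0.083 0.023 0.009 -0.022 -0.2; -0.085 0.057 0.076 0.023 0.009 -0.022 -0.2; -0.091 0.056 0.07 0.022 0.009 -0.022 -0.2; -0.096 0.055 0.064 0.023 0.009 -0.022 -0.2; -0.102 0.051 0.057 0.023 0.009 -0.022 -0.2; -0.107 0.049 0.05 0.023 0.009 -0.021 -0.2; -0.112 0.044 0.044 0.023 0.008 -0.022 -0.2; 0 0 0 0 0 0 -0.2; 0 0 0 0 0 0 -0.2",
)

```text
clock: 6.0
tcp_pos: [0.6121, -0.0403, 0.1557]
tool_rot: [178.4, 0.6, 85.0]
force: [-0.5, -0.1, -0.6]
opening: 0.603
gripper_force: 0.0
```

```bash
python3 - <<'E'
from h import *
s=read_state();print(s["tcp_pos"],s["tool_rot"],s["q"].round(1))
im=grab_frame("side")
print(proj("side",[.6165,-.045,.06]))
cv2.imwrite("pics/s2.png",cv2.resize(im[100:300,200:440],(720,600),interpolation=cv2.INTER_CUBIC))
print(rows(lin(pose([.6165,-.045,.035],87),5),-.2))
E
```

```text
[ 0.61214056 -0.04032511  0.15567907] [178.41658816   0.56380662  84.9677459 ] [-5.1 34.   4.3 99.5 -2.4 45.1 -5. ]
(np.float64(306.6047342486344), np.float64(198.9451406807861))
-0.004 0.002 0.121 0.002 0.001 -0.002 -0.2; -0.004 0.002 0.12 0.001 0 -0.002 -0.2; -0.004 0.002 0.121 0.002 0.001 -0.003 -0.2; -0.005 0.004 0.121 0.002 0.001 -0.002 -0.2; -0.005 0.004 0.121 0.002 0 -0.002 -0.2
```

View pics/s2.png

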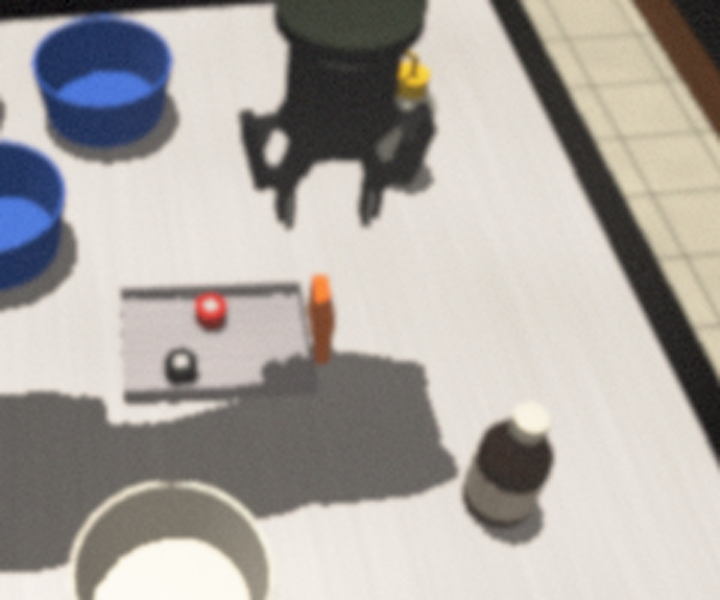

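The open gripper stands above and behind the grip. The grip's top centre, at crop (320,290), matches the projected point to within about 2 px. Descending.

Call:
move_arm(
  steps="-0.004 0.002 0.121 0.002 0.001 -0.002 -0.2; -0.004 0.002 0.12 0.002 0 -0.002 -0.2; -0.004 0.002 0.121 0.002 0.001 -0.003 -0.2; -0.005 0.004 0.121 0.002 0.001 -0.002 -0.2; -0.005 0.004 0.121 0.002 0 -0.002 -0.2; 0 0 0 0 0 0 -0.2",
)

```text
clock: 6.8
tcp_pos: [0.6145, -0.0454, 0.0313]
tool_rot: [-179.4, 0.1, 87.0]
force: [0.1, 1.1, 0.4]
opening: 0.6
gripper_force: 0.0
```

Call:
move_arm(
  steps="0 0 0 0 0 0 0.2; 0 0 0 0 0 0 0.4; 0 0 0 0 0 0 0.5; 0 0 0 0 0 0 0.6; 0 0 0 0 0 0 0.7; 0 0 0 0 0 0 0.8; 0 0 0 0 0 0 1; 0 0 0 0 0 0 1; 0 0 0 0 0 0 1",
  newtons=90,
)

```text
clock: 7.92
tcp_pos: [0.6166, -0.0458, 0.0346]
tool_rot: [-179.7, 0.1, 87.0]
force: [-0.2, 0.9, 7.4]
opening: 0.151
gripper_force: 87.9
```

```bash
python3 - <<'E'
from h import *
im=grab_frame("side")
cv2.imwrite("pics/s3.png",cv2.resize(im[100:300,200:440],(720,600),interpolation=cv2.INTER_CUBIC))
p,R=cur();print(p,R.as_euler("xyz",degrees=True))
print(rows(lin((p+[0,0,.12],R),5),1))
E
```

```text
[ 0.61664253 -0.04574645  0.03463438] [-1.79747119e+02  7.95862335e-02  8.69928924e+01]
-0 -0.001 -0.12 0 0 0 1; -0 -0 -0.12 0 0 0 1; -0.001 -0.001 -0.12 0 0 0 1; 0 -0 -0.12 0 0 0 1; 0 -0.001 -0.12 0 0 0 1
```

View pics/s3.png

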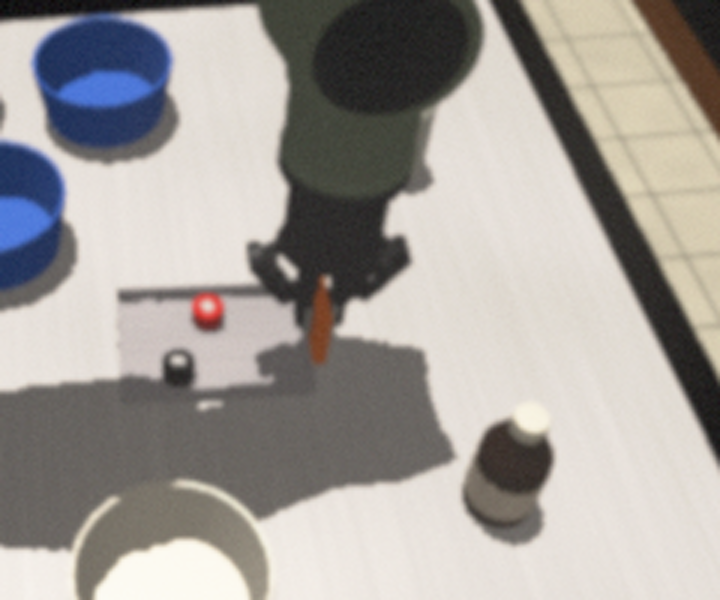

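The fingers hold the orange plate (crop 320,320) and both pucks are still on the tray. Lifting gently.

Call:
move_arm(
  steps="0 0 -0.04 0 0 0 1; 0 0 -0.08 0 0 0 1; 0 0 -0.1 0 0 0 1; 0 0 -0.12 0 0 0 1; 0 0 -0.1 0 0 0 1; 0 0 -0.06 0 0 0 1; 0 0 0 0 0 0 1; 0 0 0 0 0 0 1",
  newtons=100,
)

```text
clock: 8.98
tcp_pos: [0.6163, -0.0456, 0.1334]
tool_rot: [-179.6, 0.1, 87.0]
force: [-0.6, 0.1, -3.5]
opening: 0.149
gripper_force: 97.5
```

```bash
python3 - <<'E'
from h import *
im=grab_frame("side")
cv2.imwrite("pics/s4.png",cv2.resize(im[80:280,200:440],(720,600),interpolation=cv2.INTER_CUBIC))
f=pour([.482,.256,.105],-45,0); 
w=lin(f,15);print(rows(w[:8],1));print(rows(w[8:],1,w[7]))
E
```

```text
0.061 -0.009 -0.001 -0 0 0.016 1; 0.06 -0.011 -0.002 -0 0 0.015 1; 0.06 -0.015 -0.001 -0 0 0.016 1; 0.059 -0.017 -0.001 -0 0 0.015 1; 0.058 -0.02 -0.001 -0.001 0 0.016 1; 0.057 -0.023 -0.002 0 0.001 0.015 1; 0.055 -0.026 -0.001 0 -0 0.016 1; 0.055 -0.029 -0.001 0 -0 0.015 1
0.053 -0.031 -0.001 -0 0 0.016 1; 0.051 -0.034 -0.001 -0 0 0.015 1; 0.05 -0.036 -0.002 -0 0 0.016 1; 0.048 -0.039 -0.001 -0 0 0.015 1; 0.046 -0.04 -0.001 -0.001 0 0.016 1; 0.043 -0.043 -0.002 0 0.001 0.015 1; 0.042 -0.045 -0.001 0 -0 0.016 1
```

View pics/s4.png

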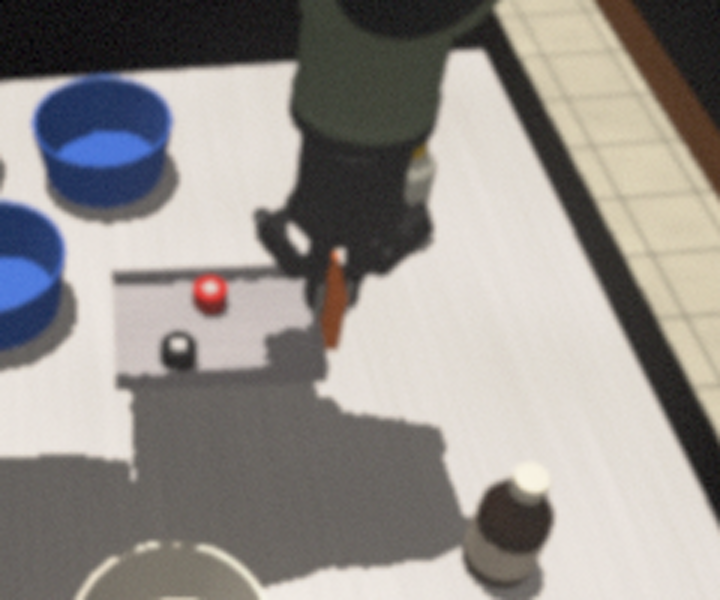

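The tray hangs level with the red puck at (210,293) and the black at (178,350), both on it. Carrying it over.

Call:
move_arm(
  steps="0.03 -0.005 0 0 0 0.008 1; 0.061 -0.009 -0.001 0 0 0.016 1; 0.06 -0.011 -0.002 0 0 0.015 1; 0.06 -0.015 -0.001 0 0 0.016 1; 0.059 -0.017 -0.001 0 0 0.015 1; 0.058 -0.02 -0.001 -0.001 0 0.016 1; 0.057 -0.023 -0.002 0 0 0.015 1; 0.055 -0.026 -0.001 0 0 0.016 1; 0.055 -0.029 -0.001 0 0 0.015 1",
)

```text
clock: 10.15
tcp_pos: [0.6095, 0.0594, 0.1354]
tool_rot: [-179.9, 0.2, 63.1]
force: [0.5, -0.3, -3.1]
opening: 0.15
gripper_force: 97.5
```

Call:
move_arm(
  steps="0.053 -0.031 -0.001 0 0 0.016 1; 0.051 -0.034 -0.001 0 0 0.015 1; 0.05 -0.036 -0.002 0 0 0.016 1; 0.04 -0.03 -0.001 0 0 0.012 1; 0.03 -0.025 -0.001 0 0 0.01 1; 0.02 -0.02 0 0 0 0.006 1; 0 0 0 0 0 0 1; 0 0 0 0 0 0 1",
)

```text
clock: 11.15
tcp_pos: [0.6062, 0.1183, 0.1369]
tool_rot: [-180.0, 0.2, 49.7]
force: [-0.4, 0.4, -2.5]
opening: 0.15
gripper_force: 97.6
```

```bash
python3 - <<'E'
from h import *
im=grab_frame("top")
cv2.imwrite("pics/t5.png",cv2.resize(im[120:320,80:347],(800,600),interpolation=cv2.INTER_CUBIC))
print(proj("top",[.482,.256,.105]))
f=pour([.482,.256,.105],-45,0); w=lin(f,4);print(rows(w,1))
E
```

```text
(np.float64(153.26648306065192), np.float64(197.53312485413315))
0.014 -0.022 -0 -0 0 0.007 1; 0.013 -0.022 -0 -0 0.001 0.006 1; 0.013 -0.022 -0 -0 -0 0.007 1; 0.012 -0.023 -0.001 -0 0 0.006 1
```

View pics/t5.png

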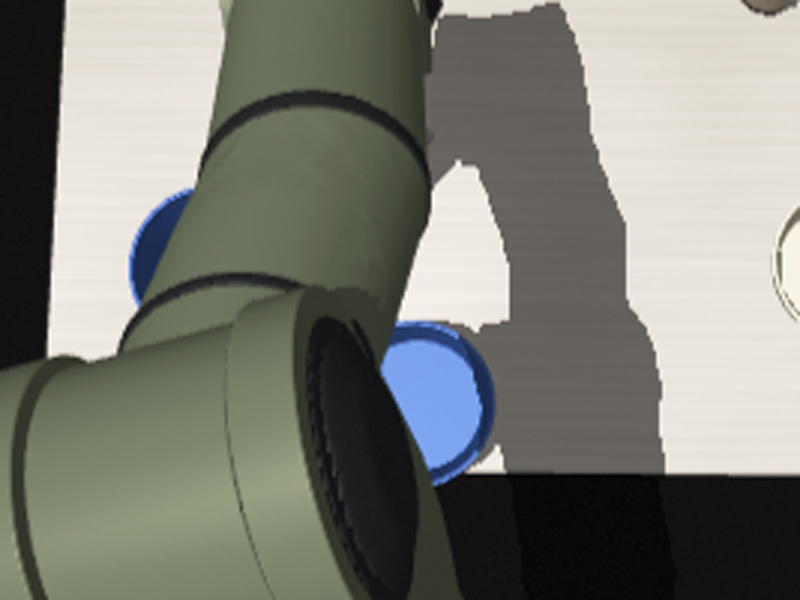

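The arm hides the tray in the top view, so I'll use the side camera. Finishing the approach.

Call:
move_arm(
  steps="0.014 -0.022 0 0 0 0.007 1; 0.013 -0.022 0 0 0 0.006 1; 0.013 -0.022 0 0 0 0.007 1; 0.012 -0.023 -0.001 0 0 0.006 1; 0 0 0 0 0 0 1; 0 0 0 0 0 0 1",
)

```text
clock: 11.95
tcp_pos: [0.6, 0.1383, 0.1371]
tool_rot: [-180.0, 0.2, 45.1]
force: [0.8, -0.0, -3.0]
opening: 0.153
gripper_force: 97.5
```

```bash
python3 - <<'E'
from h import *
im=grab_frame("side")
for P in ([.482,.256,.105],[.482+.055*.707,.256+.055*.707,.105],[.482-.055*.707,.256-.055*.707,.105]): cv2.circle(im,tuple(int(round(v)) for v in proj("side",P)),1,(0,255,0),-1)
cv2.imwrite("pics/s6.png",cv2.resize(im[50:250,130:397],(800,600),interpolation=cv2.INTER_CUBIC))
print(cur()[0],read_state()["tool_rot"])
w=[pour([.482,.256,.105-.015*min(1,t/15)],-45,t) for t in (3,7,11,15,19,23,27,31,35,39,43,43.01)]
print(rows(w,1))
E
```

```text
[0.60006209 0.13818322 0.13709694] [-179.9810571     0.20462068   45.05231812]
-0.001 -0.008 -0.028 -0.017 0.001 0 1; 0 -0.015 -0.038 -0.022 0 0 1; 0 -0.015 -0.038 -0.022 0 0 1; 0 -0.017 -0.038 -0.022 0 0 1; 0 -0.014 -0.058 -0.023 0 0 1; 0 -0.013 -0.058 -0.022 0 0 1; 0 -0.013 -0.058 -0.022 -0 0 1; 0 -0.013 -0.058 -0.022 -0 0 1; 0 -0.013 -0.057 -0.023 -0 0 1; 0 -0.014 -0.058 -0.022 -0 0 1; 0 -0.013 -0.058 -0.022 -0 0 1; 0 0 -0 -0 -0 0 1
```

View pics/s6.png

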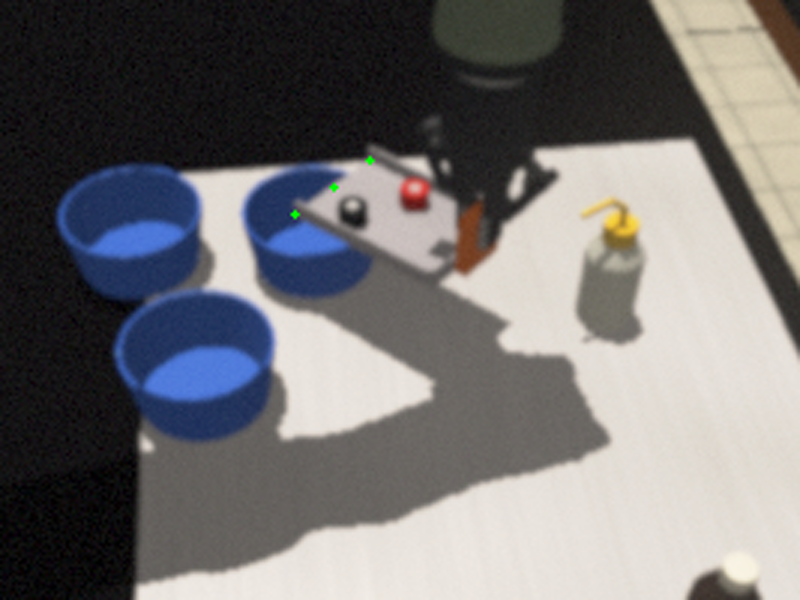

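The green marks for the predicted lip sit on the tray's open edge. The lip lies over the inner side of the right tub and both pucks are still on. Tipping about the lip.

Call:
move_arm(
  steps="0 -0.008 -0.028 -0.017 0.001 0 1; 0 -0.015 -0.038 -0.022 0 0 1; 0 -0.015 -0.038 -0.022 0 0 1; 0 -0.017 -0.038 -0.022 0 0 1; 0 -0.014 -0.058 -0.023 0 0 1; 0 -0.013 -0.058 -0.022 0 0 1; 0 -0.013 -0.058 -0.022 0 0 1; 0 -0.013 -0.058 -0.022 0 0 1; 0 -0.013 -0.057 -0.023 0 0 1; 0 -0.014 -0.058 -0.022 0 0 1; 0 -0.013 -0.058 -0.022 0 0 1; 0 0 0 0 0 0 1",
)

```text
clock: 13.5
tcp_pos: [0.5524, 0.1871, 0.2267]
tool_rot: [137.0, 0.1, 45.2]
force: [-0.1, -0.1, -2.9]
opening: 0.154
gripper_force: 97.9
```

Call:
move_arm(
  steps="0 0 0 0 0 0 1; 0 0 0 0 0 0 1; 0 0 0 0 0 0 1; 0 0 0 0 0 0 1",
)

```text
clock: 14.0
tcp_pos: [0.5531, 0.1851, 0.2273]
tool_rot: [137.0, 0.0, 45.0]
force: [-0.1, -0.5, -2.9]
opening: 0.153
gripper_force: 97.9
```

```bash
python3 - <<'E'
from h import *
im=grab_frame("side")
cv2.imwrite("pics/s7.png",cv2.resize(im[50:250,130:397],(800,600),interpolation=cv2.INTER_CUBIC))
print(cur()[0],read_state()["tool_rot"],read_state()["q"].round(1))
p=pour([.500,.238,.13],-45,0)
w=lin(p,11);print(rows(w,1))
E
```

```text
[0.55306663 0.18518459 0.22724067] [1.37029078e+02 1.01512503e-02 4.50323696e+01] [-82.8  41.7  54.  113.8  18.1  34.4 -98.2]
-0 0.01 0.05 0.022 -0 0 1; -0 0.014 0.05 0.021 -0 0 1; -0 0.017 0.048 0.022 -0 0 1; -0 0.021 0.047 0.022 0 0 1; -0 0.023 0.046 0.022 0 0 1; -0.001 0.027 0.043 0.021 0 0 1; 0 0.03 0.042 0.022 0 0 1; 0 0.032 0.04 0.022 0 0 1; 0 0.035 0.038 0.021 0 0 1; 0 0.037 0.035 0.022 0 0 1; -0 0.04 0.032 0.022 0 0 1
```

View pics/s7.png

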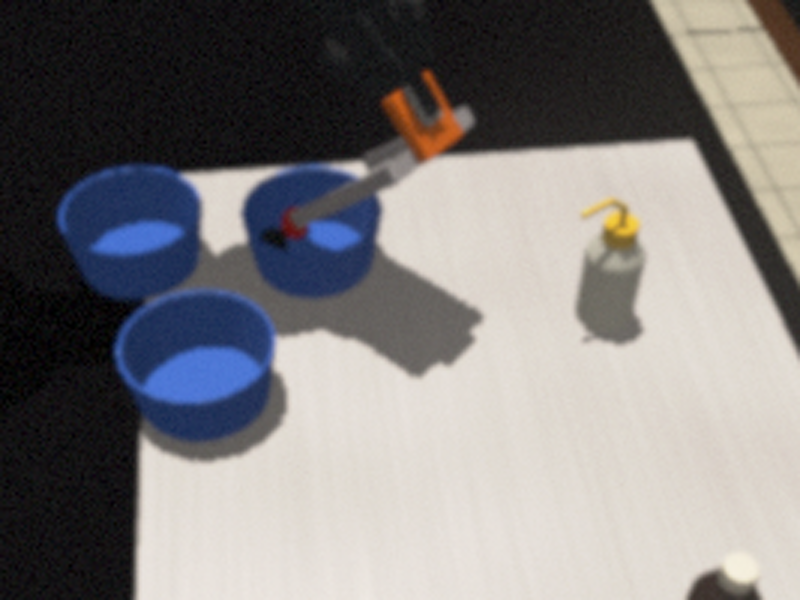

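The black puck is in the tub. The red puck shows at the lip (293,222), either in the tub or still at the edge. I'll raise the tray 40 mm with the tilt kept and look again.

```bash
python3 - <<'E'
from h import *
p,R=cur();print(rows(lin((p+[.015,-.015,.04],R),3),1))
E
```

```text
-0 0.071 -0.025 0 0 0 1; -0 0.072 -0.024 0 0 0 1; -0 0.071 -0.025 0 0 0 1
```

Call:
move_arm(
  steps="0 0.071 -0.025 0 0 0 1; 0 0.072 -0.024 0 0 0 1; 0 0.071 -0.025 0 0 0 1; 0 0 0 0 0 0 1; 0 0 0 0 0 0 1",
)

```text
clock: 14.68
tcp_pos: [0.5678, 0.1706, 0.267]
tool_rot: [137.0, 0.0, 45.1]
force: [-0.2, 0.6, -2.5]
opening: 0.148
gripper_force: 97.9
```

```bash
python3 - <<'E'
from h import *
im=grab_frame("side")
cv2.imwrite("pics/s8.png",cv2.resize(im[70:170,180:313],(800,600),interpolation=cv2.INTER_CUBIC))
for n in("red_puck","black_puck"):
  for d in recognise("side",n)[:2]:print(n,d["score"],world("side",d["xyz"]).round(3))
p=pour([.500,.238,.13],-45,0)
w=lin(p,11);print(rows(w,1)); print(cur()[0])
E
```

```text
red_puck 0.41 [0.439 0.306 0.025]
black_puck 0.58 [0.426 0.286 0.028]
-0 -0.009 0.057 0.022 0 0 1; -0 -0.005 0.057 0.021 0 0 1; -0 -0 0.058 0.022 0 0 1; -0.001 0.003 0.058 0.022 0 0 1; 0 0.006 0.057 0.022 0 0 1; 0 0.011 0.057 0.021 0 0 1; -0 0.015 0.055 0.022 0 0 1; -0 0.018 0.055 0.022 0 0 1; -0 0.023 0.053 0.021 0 0 1; -0 0.025 0.052 0.022 0 0 1; -0.001 0.029 0.05 0.022 0 0 1
[0.56778237 0.1706664  0.26685227]
```

View pics/s8.png

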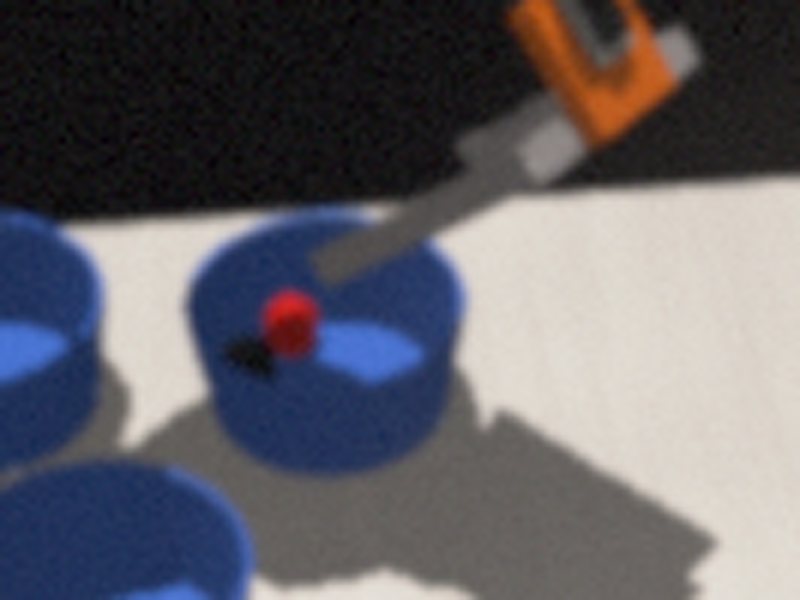

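Both pucks are in the tub (red 290,322; black 250,355) and clear of the tray. Levelling off and going back.

Call:
move_arm(
  steps="0 -0.009 0.057 0.022 0 0 1; 0 -0.005 0.057 0.021 0 0 1; 0 0 0.058 0.022 0 0 1; 0 0.003 0.058 0.022 0 0 1; 0 0.006 0.057 0.022 0 0 1; 0 0.011 0.057 0.021 0 0 1; 0 0.015 0.055 0.022 0 0 1; 0 0.018 0.055 0.022 0 0 1; 0 0.023 0.053 0.021 0 0 1; 0 0.025 0.052 0.022 0 0 1; 0 0.029 0.05 0.022 0 0 1; 0 0 0 0 0 0 1",
)

```text
clock: 16.32
tcp_pos: [0.6187, 0.1179, 0.1612]
tool_rot: [-180.0, 0.1, 44.9]
force: [0.0, -0.4, -2.2]
opening: 0.147
gripper_force: 97.9
```

```bash
python3 - <<'E'
from h import *
print(cur()[0],read_state()["tool_rot"])
w=lin(pose([.6166,-.0458,.1],87),11);print(rows(w,1))
E
```

```text
[0.61872138 0.11794604 0.16115429] [-1.79957472e+02  1.29809462e-01  4.48927779e+01]
-0.053 0.052 0.028 -0 0 -0.021 1; -0.057 0.049 0.028 -0 0 -0.022 1; -0.059 0.044 0.028 -0 0 -0.021 1; -0.063 0.04 0.028 -0 0 -0.021 1; -0.065 0.037 0.027 -0 0 -0.021 1; -0.067 0.031 0.028 -0 0 -0.022 1; -0.069 0.028 0.028 -0 0 -0.021 1; -0.071 0.022 0.028 -0 0 -0.021 1; -0.072 0.018 0.028 -0.001 0 -0.021 1; -0.074 0.013 0.028 0 0 -0.022 1; -0.074 0.007 0.028 0 0.001 -0.021 1
```

Call:
move_arm(
  steps="-0.053 0.052 0.028 0 0 -0.021 1; -0.057 0.049 0.028 0 0 -0.022 1; -0.059 0.044 0.028 0 0 -0.021 1; -0.063 0.04 0.028 0 0 -0.021 1; -0.065 0.037 0.027 0 0 -0.021 1; -0.067 0.031 0.028 0 0 -0.022 1; -0.069 0.028 0.028 0 0 -0.021 1; -0.071 0.022 0.028 0 0 -0.021 1; -0.072 0.018 0.028 0 0 -0.021 1; -0.074 0.013 0.028 0 0 -0.022 1; -0.074 0.007 0.028 0 0 -0.021 1; 0 0 0 0 0 0 1",
)

```text
clock: 17.82
tcp_pos: [0.6164, -0.0441, 0.1006]
tool_rot: [-179.9, 0.1, 87.1]
force: [0.1, 0.4, -2.2]
opening: 0.15
gripper_force: 97.9
```

```bash
python3 - <<'E'
from h import *
print(cur()[0],read_state()["tool_rot"])
w=lin(pose([.6166,-.0458,.042],87),5);print(rows(w,1))
im=grab_frame("side")
cv2.imwrite("pics/s9.png",cv2.resize(im[100:300,200:440],(720,600),interpolation=cv2.INTER_CUBIC))
E
```

```text
[ 0.61637367 -0.04413839  0.10062828] [-1.79948629e+02  7.07582925e-02  8.71381776e+01]
-0.002 0 0.059 -0 0 0 1; -0.001 0.001 0.058 -0 0 0 1; -0.002 0 0.059 -0 0 0 1; -0.001 0 0.059 -0 0 0.001 1; -0.002 0.001 0.058 -0 0 -0 1
```

View pics/s9.png

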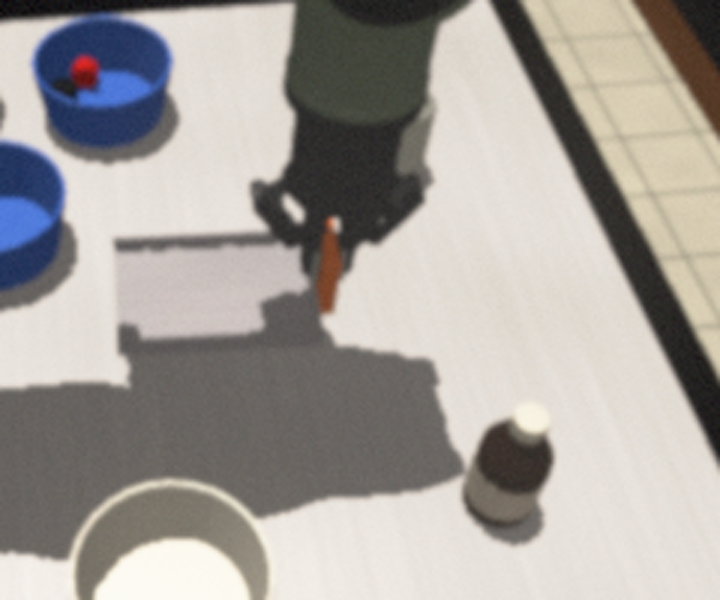

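The tray is empty and level over its old place, with both pucks in the blue tub at (75,75). Lowering it gently to contact.

Call:
move_arm(
  steps="-0.002 0 0.059 0 0 0 1; -0.001 0.001 0.058 0 0 0 1; -0.002 0 0.059 0 0 0 1; -0.001 0 0.05 0 0 0 1; -0.001 0 0.04 0 0 0 1; 0 0 0.02 0 0 0 1; 0 0 0 0 0 0 1; 0 0 0 0 0 0 1",
)

```text
clock: 18.88
tcp_pos: [0.6171, -0.0451, 0.044]
tool_rot: [-180.0, -0.0, 87.2]
force: [0.1, 0.9, -2.1]
opening: 0.156
gripper_force: 98.0
```

Call:
move_arm(
  steps="0 0 0.008 0 0 0 1; 0 0 0.008 0 0 0 1; 0 0 0 0 0 0 1; 0 0 0 0 0 0 1",
)

```text
clock: 19.38
tcp_pos: [0.6169, -0.0451, 0.0405]
tool_rot: [-180.0, -0.0, 87.2]
force: [0.8, 0.7, -3.2]
opening: 0.15
gripper_force: 98.0
```

Call:
move_arm(
  steps="0 0 0.008 0 0 0 1; 0 0 0.008 0 0 0 1; 0 0 0 0 0 0 1; 0 0 0 0 0 0 1",
)

```text
clock: 19.88
tcp_pos: [0.6169, -0.0451, 0.0373]
tool_rot: [-180.0, -0.0, 87.2]
force: [-0.5, 0.4, -1.5]
opening: 0.15
gripper_force: 98.0
```

Call:
move_arm(
  steps="0 0 0.005 0 0 0 1; 0 0 0.005 0 0 0 1; 0 0 0 0 0 0 1; 0 0 0 0 0 0 1",
)

```text
clock: 20.38
tcp_pos: [0.6169, -0.0451, 0.0353]
tool_rot: [-180.0, -0.0, 87.2]
force: [-1.0, 0.1, -3.1]
opening: 0.148
gripper_force: 98.0
```

Call:
move_arm(
  steps="0 0 0.004 0 0 0 1; 0 0 0.004 0 0 0 1; 0 0 0 0 0 0 1; 0 0 0 0 0 0 1",
)

```text
clock: 20.88
tcp_pos: [0.617, -0.0451, 0.0346]
tool_rot: [-180.0, -0.0, 87.2]
force: [-6.4, 0.9, 15.7]
opening: 0.152
gripper_force: 100.7
```

Call:
move_arm(
  steps="0 0 0.004 0 0 0 1; 0 0 0 0 0 0 1; 0 0 0 0 0 0 1",
)

```text
clock: 21.25
tcp_pos: [0.6171, -0.0451, 0.0346]
tool_rot: [180.0, -0.0, 87.2]
force: [-10.3, 1.5, 29.8]
opening: 0.153
gripper_force: 102.9
```

In contact. Easing off the press, then letting go.

Call:
move_arm(
  steps="0 0 -0.006 0 0 0 1; 0 0 0 0 0 0 1",
  newtons=40,
)

```text
clock: 21.5
tcp_pos: [0.6171, -0.0452, 0.0346]
tool_rot: [-180.0, -0.0, 87.2]
force: [-3.0, -0.5, 11.4]
opening: 0.153
gripper_force: 100.3
```

Call:
move_arm(
  steps="0 0 0 0 0 0 0.6; 0 0 0 0 0 0 0.5; 0 0 0 0 0 0 0.3; 0 0 0 0 0 0 0; 0 0 0 0 0 0 -0.2; 0 0 0 0 0 0 -0.2; 0 0 -0.05 0 0 0 -0.2; 0 0 -0.1 0 0 0 -0.2; 0 0 -0.2 0 0 0 -0.2; 0 0 -0.25 0 0 0 -0.2; 0 0 -0.2 0 0 0 -0.2; 0 0 0 0 0 0 -0.2",
)

```text
clock: 23.0
tcp_pos: [0.6185, -0.0453, 0.1988]
tool_rot: [179.7, -0.0, 87.2]
force: [0.2, 0.7, 0.5]
opening: 0.598
gripper_force: 0.0
```

```bash
python3 - <<'E'
from h import *
print(cur()[0])
im=grab_frame("side")
cv2.imwrite("pics/s10.png",cv2.resize(im,(800,600),interpolation=cv2.INTER_CUBIC))
E
```

```text
[ 0.61851302 -0.04533133  0.19878384]
```

View pics/s10.png

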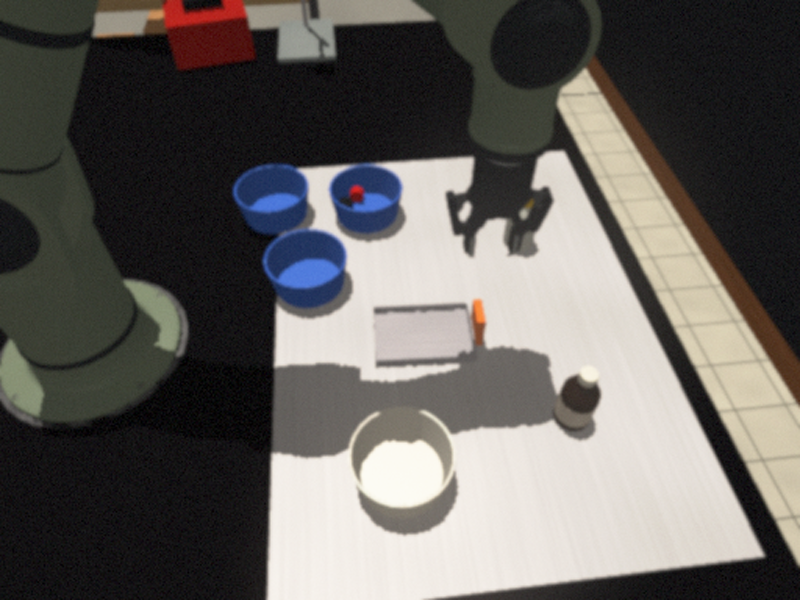

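The tray lies flat and empty at (425,333). Both pucks are in the correct tub at (355,195), the tubs and bottles are where they were, and the gripper is clear.

```bash
python3 -c "
from cell import *
print(finish_job())"
```

```text
the job is handed in; nothing more can be done
None
```

Job handed in at about 23 s of the 48 s allowed: both pucks are in the farthest blue tub, the empty tray is back flat on the bench and released, and the last picture shows the tubs and bottles where they started.

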